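# Square a carton in the corner stop

### The job

Push the open kraft carton along the worktop into the inside corner of the aluminium corner stop, so that it stands square with its long side snug against the long back fence and its short side snug against the side fence. Only push it from outside with the fingers: do not lift or tip it, grip its wall or reach into it, and leave the bottle inside it untouched and standing. Leave the jar, packet, vial and cup around it where they are.

Things in the scene. Friction and masses are not known exactly. Their poses are not given: they have to be found in the camera images.
- carton: open-topped plain kraft carton standing on the worktop, 100 (own x) x 130 (own y) x 75 mm high, walls 2 to 3 mm, about 0.25 kg, slides when pushed; origin at the centre of its underside. It starts in front of the back fence and right of home, up to 0.35 rad out of square with the stop. Home: own x along the stop's x, origin at (-0.050, -0.065) in the stop's frame.
- bottle: brown bottle with a white cap standing loose on the carton's floor, 30 mm diameter, 62 mm high, 0.05 kg; origin at the centre of its underside, own z along its axis
- corner_stop: fixed corner stop of bare aluminium angle: two upright fences 45 mm high, 6 mm thick, at right angles. Origin at the inside corner, worktop level. Long back fence, far side: inner face is its plane x = 0, running 294 mm along -y. Side fence, left: inner face is y = 0, running 150 mm along -x. Outside them, low flanges with screws (to 10 mm high) reach 34 mm from the inner faces.
- jar: bystander: squat black jar, 41 mm diameter, 36 mm high; origin at the centre of its underside
- packet: bystander: small closed printed packet lying flat, 28 x 82 (own y) x 28 mm; origin at the centre of its underside
- vial: bystander: slim green vial with a yellow cap, standing, 24 mm diameter, 70 mm high; origin at the centre of its underside
- cup: bystander: small plain cup, 36 mm diameter, 41 mm high; origin at the centre of its underside
Mind the look-alikes: they are no part of the job. What is shaped like the carton but green is not meant.

How it is judged:
At the end, for the whole second after the job is handed in: The carton stands flat and still in the corner of the stop, within 5 mm of both fences and square to them within 0.05 rad; the bottle still stands upright on the carton's floor (within 0.15 rad); the jar, packet, vial and cup are within 15 mm of where they were (x of carton in the frame of corner_stop between -0.055 and -0.046 m and y of carton in the frame of corner_stop between -0.07 and -0.061 m and angle between the x axis of carton and the x axis of corner_stop, either way round below 0.05 rad and angle between carton's own z axis and vertical below 0.05 rad and height (world z) of carton below 0.006 m and linear speed of carton below 0.01 m/s and linear speed of bottle below 0.02 m/s and angle between bottle's own z axis and vertical below 0.15 rad and x of bottle in the frame of carton between -0.05 and 0.05 m and y of bottle in the frame of carton between -0.065 and 0.065 m and z of bottle in the frame of carton below 0.012 m and distance of each of jar, packet, vial, cup from where it was at the start of the episode below 0.015 m); the robot touches nothing.
It fails at once if the carton is lifted off the worktop (more than 12 mm) or tipped (more than 0.2 rad) (height (world z) of carton above 0.012 m or angle between carton's own z axis and vertical above 0.2 rad).
It fails at once if the fingers reach into the carton or take its wall between them (x of the grasp point in the frame of carton between -0.052 and 0.052 m and y of the grasp point in the frame of carton between -0.067 and 0.067 m and z of the grasp point in the frame of carton below 0.088 m).
It fails at once if the bottle in the carton is touched by the robot (contact force between any of the arm, the fingers and bottle above 0.5 N).
It fails at once if the bottle in the carton falls over (angle between bottle's own z axis and vertical above 0.6 rad).
It fails at once if the jar, packet, vial or cup is shifted by more than 15 mm (distance of any of jar, packet, vial, cup from where it was at the start of the episode above 0.015 m).
It also fails if it takes over 64 s, if anything falls off the work surface, if the arm or the gripper's body presses on something with over 40 N, if the wrist force passes 120 N, or if a joint passes its speed limit or range.

### The arm

A 6-joint arm with a two-finger parallel gripper is mounted at the origin on a cart in front of the work surface, level with it; the furniture and walls round the work are solid. World frame = base frame: x ahead of the robot, y to its left, z up, the work surface at z = 0. Lengths are in m, angles in rad, forces in N, time in s.
With the tool pointing down it reaches from about 0.35 to 0.775 m from the base axis. Payload 5.5 kg.
Tool frame: the origin (TCP) lies at the very end of the fingers, on their centre line; the grasp point (between the pads) lies 19 mm behind it; z points along the fingers, y is the line along which they close (so a half turn about z gives the same grasp; the last joint's range is limited). The gripper opens to 85 mm and grips with 20 to 120 N. Pads are 22 mm wide; open, the fingers measure 114 mm over their backs; the gripper's body (76 mm by 85 mm) begins 54 mm behind the grasp point. The pads swing forward as they close: fully open they stand 13 mm farther back than shut.
Start: joints at [1.087, 0.313, 0.046, 1.304, 0, 1.431], TCP at [0.194, 0.541, 0.231] pointing down, gripper open.
Joint ranges: [-2.76, 2.76], [-0.86, 1.69], [-1.03, 1.26], [-2.2, 2.34], [-1.47, 1.5], [-3.14, 3.14]. Speed limits (rad/s): [2.57, 2.57, 3.14, 3.14, 3.14, 3.14].

### API

Orientations are given as a unit quaternion [w, x, y, z].
In Python, from workcell import env gives the robot as it stands. The module is installed in compiled form; this text tells all that it offers.
- The arm moves only by the tool jog_arm, never from a script. Its arguments are lists of equal length, an entry for each row: "gripper": the opening, from 0 (shut) to 1 (fully open); "offset": the shift along the world's x, y, z in cm, a list of three; "twist": the turn about the world's z in degrees. In form: {"gripper": [gripper, ...], "offset": [[dx, dy, dz], ...], "twist": [twist, ...]}. A call has exactly 8 rows; each row is the pose to reach, as a shift and turn from the pose commanded when the call began; what a row does not reach only later rows make up. A row lasts 1/8 s, in which the tool goes at most 62.5 mm and 10.7 degrees, less where a joint would pass 70% of its speed; a pose out of reach is approached as far as the arm can. A call with a gripper value outside its range is refused whole. The fingers move at their own pace and stop on an object; "squeeze" is the grip in N (left out, the last holds). Time passes only in rows, so rows that repeat a pose let the fingers close, or fill a call up. It gives the time, the measured TCP pose, the force, the opening and the grip force at its end, in the units of the state.
- env.get_state(): the state, without advancing time (a new reading comes with each control period).
- env.read_camera(name): name is "scene" or "top"; returns a dict with "image" (480x640x3 uint8, red, green, blue), "z_map" (480x640 float32, m along the optical axis (not along the pixel's ray), 0 where there is no reading), "fovy" (degrees; the focal length in pixels is half the picture's height over the tangent of half this angle, whatever the lens; pixels are square), "cx", "cy" (the principal point, pixels), "cam_to_world" (4x4, takes a point from camera to world coordinates). Camera axes: x right, y up, looking along -z (the intrinsics and any distortion apply to the point x, -y, -z); pixel columns grow to the right and rows downward; lengths in m; the calibration is good to about 2 mm. A picture is of the moment at which its call begins.
- env.hand_in(): hands the job in; it is judged then, once.
The state is a dict: "clock": time; "joint_pos": joint angles; "qvel": joint speeds; "tau": joint torques, N m; "tcp_pos": TCP position; "orientation": TCP orientation; "wrist_force": force on the tool from outside, world axes, zero at the start; "ft_torque": the same for the moment, N m; "finger_gap": finger opening in m; "grip_force": force on a finger pad.
Only numpy, scipy, OpenCV 4.12 (cv2) and the standard library are available. Lean on these libraries where they do the work, as an engineer would, in place of code of your own. Each camera call takes 0.05 s, during which the arm holds its last target. There are 200 camera calls.

## Working session

There is one attempt and no reset: what is moved stays moved. The work goes in short steps, Python scripts to look and compute and a tool call to move; the robot and the scene stay as the last step left them, time stands still between calls to the robot, and variables do not carry over. Pictures are saved under pics/ and viewed, at most 10 in all, crops included, and the job is handed in when it is done.

Besides the shell and the picture viewer there is one more tool, called after "Call:" by a JSON object that holds its "api" and its "payload", one argument or row to a line. jog_arm: Moves the arm, as the interface text tells. Its arguments: {"type":"object","properties":{"gripper":{"type":"array"},"offset":{"type":"array"},"twist":{"type":"array"},"squeeze":{"type":"number"}},"required":["gripper","offset","twist"]}

```bash
mkdir -p pics
cat > h.py <<'E'
import numpy as np,cv2
from workcell import env
def cam(n):
    c=env.read_camera(n); c['f']=240/np.tan(np.radians(c['fovy'])/2); return c
def pts(c):
    v,u=np.mgrid[0:480,0:640]; z=c['z_map']
    P=np.stack([(u-c['cx'])/c['f']*z,-(v-c['cy'])/c['f']*z,-z,np.ones_like(z)],-1)
    return (P@np.array(c['cam_to_world']).T)[...,:3]
def save(c,n): cv2.imwrite('pics/'+n,c['image'][...,::-1])
E
python3 - <<'E'
from h import *
for n in('top','scene'):
    c=cam(n); save(c,n+'1.png'); print(n,c['fovy'],c['cx'],c['cy'],[k for k in c],np.round(c['cam_to_world'],3).tolist())
    np.savez('/tmp/'+n,P=pts(c),im=c['image'])
print(env.get_state())
E
```

```text
top 54.56751941733804 322.25322401551443 238.02662941390358 ['image', 'z_map', 'fovy', 'cx', 'cy', 'cam_to_world', 'f'] [[0.008, 0.99, -0.138, 0.401], [-1.0, 0.009, 0.002, 0.002], [0.003, 0.138, 0.99, 1.029], [0.0, 0.0, 0.0, 1.0]]
scene 51.846802013092955 316.9670503806379 243.92404027447213 ['image', 'z_map', 'fovy', 'cx', 'cy', 'cam_to_world', 'f'] [[0.515, 0.45, -0.73, -0.407], [-0.857, 0.256, -0.447, -0.574], [-0.014, 0.856, 0.517, 0.688], [0.0, 0.0, 0.0, 1.0]]
{'clock': 0.1, 'joint_pos': array([ 1.08740186e+00,  3.13910185e-01,  4.50835923e-02,  1.30355873e+00,
       -2.90809818e-05,  1.43115917e+00]), 'qvel': array([-0.0011473 , -0.00435956,  0.00092894,  0.00027217,  0.0013849 ,
       -0.00056635]), 'tau': array([ 2.43171977e-03, -4.81722522e+01,  2.99245709e+01,  1.27548014e-02,
       -2.07115545e-04,  1.60278762e-05]), 'tcp_pos': array([0.19362022, 0.54095043, 0.23050293]), 'orientation': array([-2.29674295e-04,  1.71033553e-01,  9.85264884e-01, -7.60715071e-04]), 'wrist_force': array([ 0.14159536, -1.00885434,  0.16336671]), 'ft_torque': array([ 0.04001834,  0.01371457, -0.01880769]), 'grip_force': 0.0, 'finger_gap': 0.08535434489991232}
```

View pics/top1.png

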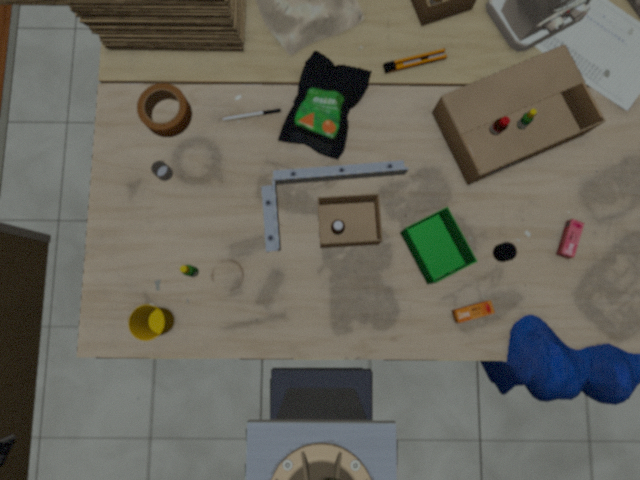

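View pics/scene1.png

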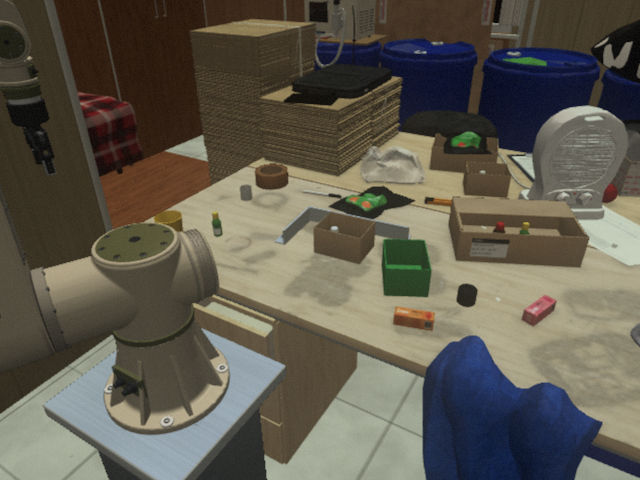

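The top view shows the carton at about (349,220) with the bottle at (338,227). The stop's inside corner is near (277,181), and the green decoy tray is at (438,246). The jar is at (505,252), the vial at (190,270) and the cup at (161,170). Next I'll measure the carton and stop.

```bash
cat >> h.py <<'E'
def ext(P,m,lo,hi,region):
    x0,x1,y0,y1=region
    k=m&(P[...,2]>lo)&(P[...,2]<hi)&(P[...,0]>x0)&(P[...,0]<x1)&(P[...,1]>y0)&(P[...,1]<y1)
    return P[k]
def measure(c):
    P=pts(c); ok=c['z_map']>0
    A=ext(P,ok,.066,.085,(.25,.62,-.22,.13)); g=c['image'].astype(int)
    hsv=cv2.cvtColor(c['image'],cv2.COLOR_RGB2HSV)
    kr=ok&(hsv[...,0]<25)&(hsv[...,1]>50)
    A=ext(P,kr,.066,.085,(.25,.62,-.16,.13))
    r=cv2.minAreaRect(A[:,:2].astype(np.float32)*1000)
    return P,A,r
E
python3 - <<'E'
from h import *
c=cam('top'); P,A,r=measure(c); print('carton',r,len(A),A[:,2].min(),A[:,2].max())
print(cv2.boxPoints(r).round(1).tolist())
ok=c['z_map']>0
S=ext(P,ok,.036,.052,(.35,.62,-.2,.2))
hs=cv2.cvtColor(c['image'],cv2.COLOR_RGB2HSV)
uv=[(272,215),(340,173),(390,168),(300,178),(200,300),(300,300)]
for u,v in uv: print(u,v,P[v,u].round(4),hs[v,u])
m=ok&(hs[...,1]<60)&(P[...,2]>.035)&(P[...,2]<.052)&(P[...,0]>.35)&(P[...,0]<.62)&(abs(P[...,1])<.2)
import numpy as np
v,u=np.nonzero(m); 
L=P[m]; b=L[(u>285)]; s=L[(u<282)&(v>190)]
for q in(b,s):
    l=cv2.fitLine(q[:,:2].astype(np.float32),cv2.DIST_HUBER,0,.001,.001).ravel(); print(len(q),l, q.min(0),q.max(0))
cv2.imwrite('pics/crop1.png',cv2.resize(c['image'][140:290,240:440,::-1],None,fx=4,fy=4,interpolation=2))
E
```

```text
carton ((574.3267211914062, -56.185546875), (99.64177703857422, 129.89488220214844), 3.8371574878692627) 247 0.06600369460289612 0.07919544225916986
[[520.2999877929688, 5.300000190734863], [529.0, -124.30000305175781], [628.4000244140625, -117.69999694824219], [619.7000122070312, 12.0]]
272 215 [0.5942 0.1132 0.0048] [108  36 127]
340 173 [ 0.6816 -0.0371  0.0427] [106  36 121]
390 168 [ 0.7043 -0.1517  0.0076] [104  37 103]
300 178 [0.6689 0.0499 0.0453] [90 13 77]
200 300 [0.4045 0.2668 0.0005] [ 18  50 127]
300 300 [ 0.4063  0.048  -0.0013] [ 24  50 123]
30 [ 0.41565773  0.9095211   0.57294255 -0.02465482] [ 0.54971387 -0.04392251  0.03865313] [0.59152324 0.01004595 0.0517707 ]
152 [0.9961069  0.08815298 0.5458504  0.09721322] [0.51430888 0.0922979  0.03509646] [0.6197197  0.10546098 0.04843878]
```

View pics/crop1.png

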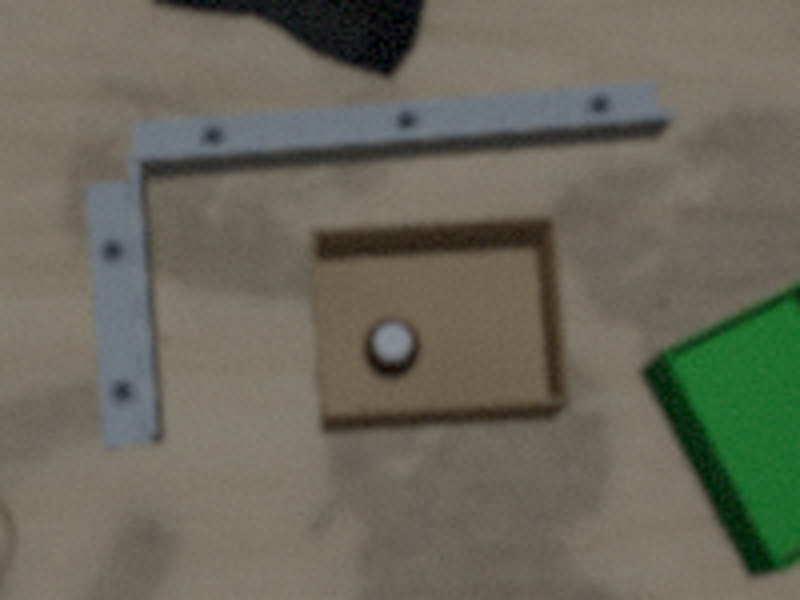

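Run:
```python
from h import *
for n in('top','scene'):
    c=cam(n); P=pts(c); ok=c['z_map']>0
    hs=cv2.cvtColor(c['image'],cv2.COLOR_RGB2HSV)
    g=ok&(P[...,2]>.038)&(P[...,2]<.05)&(P[...,0]>.48)&(P[...,0]<.72)&(P[...,1]>-.2)&(P[...,1]<.14)&(hs[...,1]<75)
    L=P[g]
    th=np.radians(5); R=np.array([[np.cos(th),np.sin(th)],[-np.sin(th),np.cos(th)]])
    for nm,q in(('back',L[(L[:,0]>.635)&(L[:,1]<.08)]),('side',L[(L[:,1]>.085)&(L[:,0]<.66)])):
        l=cv2.fitLine(q[:,:2].astype(np.float32),cv2.DIST_HUBER,0,.001,.001).ravel()
        w=q[:,:2]@R.T*1000
        print(n,nm,len(q),l.round(4),'yaw',np.degrees(np.arctan2(l[1],l[0])).round(2),'x',np.percentile(w[:,0],[2,10,50,90,98]).round(1),'y',np.percentile(w[:,1],[2,10,50,90,98]).round(1))
    # interior worktop close to fences: top-lit
    if n=='top':
        for v in (173,176,178,180,182,184): print([P[v,u].round(3).tolist() for u in (290,320,)])
```

```text
top back 402 [ 0.0918 -0.9958  0.6777 -0.0247] yaw -84.73 x [670.2 670.9 673.1 676.2 677.4] y [-240.7 -218.6 -113.5   -6.4   15.1]
top side 197 [0.9957 0.093  0.5864 0.1013] yaw 5.34 x [523.9 534.9 591.5 650.9 663.8] y [46.8 47.2 49.9 52.4 52.9]
[[0.691, 0.075, 0.006], [0.692, 0.007, 0.003]]
[[0.684, 0.074, 0.008], [0.675, 0.007, 0.042]]
[[0.668, 0.072, 0.046], [0.673, 0.007, 0.03]]
[[0.667, 0.072, 0.034], [0.673, 0.007, 0.016]]
[[0.666, 0.073, 0.022], [0.672, 0.007, 0.001]]
[[0.667, 0.075, 0.001], [0.668, 0.007, -0.003]]
scene back 212 [ 0.0897 -0.996   0.6847 -0.1058] yaw -84.85 x [668.5 669.6 673.  677.5 679.6] y [-242.  -230.5 -166.5    1.1   15.3]
scene side 121 [0.9962 0.0875 0.5539 0.099 ] yaw 5.02 x [521.  528.3 584.7 653.1 664.7] y [47.3 48.  50.3 54.  56. ]
```

Call:
{"api": "jog_arm", "payload": {
  "gripper": [1,1,1,1,1,1,1,1],
  "offset": [
    [2,-4,0],
    [4,-8,0],
    [6.5,-13,0],
    [9,-18,0],
    [11.5,-23,0],
    [14,-28,0],
    [16.5,-33,0],
    [19,-38,0]
  ],
  "twist": [3,6,9,12,15,18,21,25]
}}

```text
clock: 1.25
tcp_pos: [0.3844, 0.1598, 0.2315]
orientation: [0.0, -0.047, 0.999, 0.0]
wrist_force: [1.9, 0.6, 0.0]
finger_gap: 0.0854
grip_force: 0.0
```

Run:
```python
from h import *
c=cam('top'); P=pts(c); hs=cv2.cvtColor(c['image'],cv2.COLOR_RGB2HSV)
m=(hs[...,0]>45)&(hs[...,0]<75)&(hs[...,1]>120)&(c['z_map']>0)&(P[...,1]<-.12)&(P[...,1]>-.4)&(P[...,0]<.62)&(P[...,0]>.3)&(P[...,2]>.05)
q=P[m]; print(len(q),q[:,2].max(),cv2.boxPoints(cv2.minAreaRect(q[:,:2].astype(np.float32)*1000)).round().tolist())
```

```text
507 0.07943684566807807 [[444.0, -229.0], [489.0, -318.0], [602.0, -260.0], [556.0, -172.0]]
```

Call:
{"api": "jog_arm", "payload": {
  "gripper": [1,1,1,1,1,1,1,1],
  "offset": [
    [2,-5,0],
    [5,-10,0],
    [8,-16,0],
    [10.3,-22,-2],
    [10.3,-22.3,-7],
    [10.3,-22.3,-12],
    [10.3,-22.3,-17],
    [10.3,-22.3,-20.5]
  ],
  "twist": [0,0,0,0,0,0,0,0]
}}

```text
clock: 2.3
tcp_pos: [0.4856, -0.0612, 0.0241]
orientation: [-0.001, -0.046, 0.999, 0.0]
wrist_force: [-0.2, -0.4, -0.1]
finger_gap: 0.0852
grip_force: 0.0
```

Call:
{"api": "jog_arm", "payload": {
  "gripper": [1,1,1,1,1,1,1,1],
  "offset": [
    [0.6,0.05,0],
    [1.1,0.1,0],
    [1.5,0.15,0],
    [1.9,0.2,0],
    [2.3,0.2,0],
    [2.7,0.25,0],
    [3.1,0.3,0],
    [3.5,0.3,0]
  ],
  "twist": [0,0,0,0,0,0,0,0]
}}

```text
clock: 3.3
tcp_pos: [0.521, -0.0584, 0.0261]
orientation: [-0.001, -0.046, 0.999, 0.0]
wrist_force: [-4.3, -0.2, 3.6]
finger_gap: 0.0853
grip_force: 2.2
```

Call:
{"api": "jog_arm", "payload": {
  "gripper": [1,1,1,1,1,1,1,1],
  "offset": [
    [0.4,0.05,0],
    [0.8,0.1,0],
    [1.2,0.1,0],
    [1.6,0.15,0],
    [2.0,0.2,0],
    [2.4,0.2,0],
    [2.8,0.25,0],
    [3.2,0.3,0]
  ],
  "twist": [0,0,0,0,0,0,0,0]
}}

```text
clock: 4.3
tcp_pos: [0.5541, -0.0556, 0.0263]
orientation: [0.0, -0.046, 0.999, 0.0]
wrist_force: [-1.2, -0.1, -0.8]
finger_gap: 0.0856
grip_force: 0.8
```

Run:
```python
from h import *
c=cam('top'); P,A,r=measure(c); print('carton',r,len(A)); save(c,'top2.png')
c=cam('scene'); save(c,'scene2.png')
```

```text
carton ((599.6747436523438, 11.044981956481934), (35.41508483886719, 2.155616521835327), 0.8180484175682068) 20
```

View pics/scene2.png

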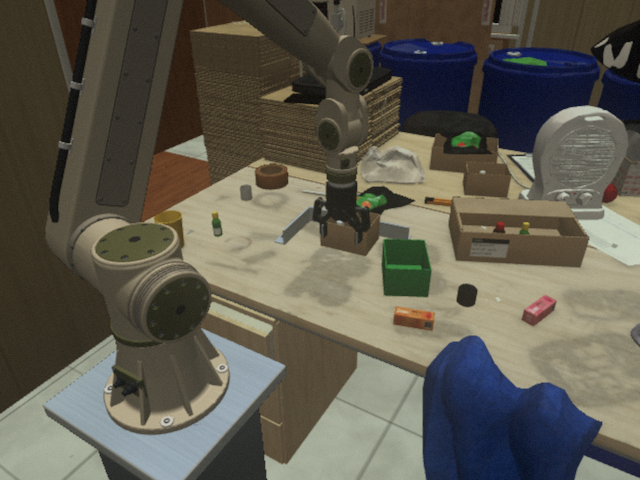

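The scene view shows the carton at about (350,232), being pushed by both fingers on its near face and still flat. I'll continue until it touches the back fence.

Call:
{"api": "jog_arm", "payload": {
  "gripper": [1,1,1,1,1,1,1,1],
  "offset": [
    [0.3,0.05,0],
    [0.6,0.05,0],
    [0.8,0.1,0],
    [1.0,0.1,0],
    [1.1,0.1,0],
    [1.2,0.1,0],
    [1.2,0.1,0],
    [1.2,0.1,0]
  ],
  "twist": [0,0,0,0,0,0,0,0]
}}

```text
clock: 5.4
tcp_pos: [0.566, -0.0545, 0.0263]
orientation: [0.0, -0.046, 0.999, 0.0]
wrist_force: [-2.6, 1.4, 3.1]
finger_gap: 0.0854
grip_force: 1.5
```

Call:
{"api": "jog_arm", "payload": {
  "gripper": [1,1,1,1,1,1,1,1],
  "offset": [
    [0.1,0,0],
    [0.2,0,0],
    [0.3,0,0],
    [0.3,0,0],
    [0.3,0,0],
    [0.3,0,0],
    [0.3,0,0],
    [0.3,0,0]
  ],
  "twist": [0,0,0,0,0,0,0,0]
}}

```text
clock: 6.4
tcp_pos: [0.5677, -0.0546, 0.0262]
orientation: [-0.001, -0.046, 0.999, 0.0]
wrist_force: [-6.7, -0.2, 5.9]
finger_gap: 0.0854
grip_force: 3.5
```

Call:
{"api": "jog_arm", "payload": {
  "gripper": [1,1,1,1,1,1,0.5,0.5],
  "offset": [
    [-1,-0.1,0],
    [-3,-0.3,0],
    [-6,-0.6,2],
    [-9,-1,7],
    [-12,-1.3,12],
    [-14,-4,15],
    [-15,-8,16],
    [-15,-12,16]
  ],
  "twist": [0,0,0,0,0,-10,-20,-30]
}}

```text
clock: 7.4
tcp_pos: [0.4196, -0.1763, 0.1882]
orientation: [0.003, 0.217, 0.976, -0.001]
wrist_force: [0.4, 0.1, 0.3]
finger_gap: 0.0517
grip_force: 0.0
```

Run:
```python
from h import *
c=cam('top'); P,A,r=measure(c); save(c,'top3.png')
A=A[A[:,1]<.13]
hs=cv2.cvtColor(c['image'],cv2.COLOR_RGB2HSV)
kr=(hs[...,0]<25)&(hs[...,1]>50)&(c['z_map']>0)
A=ext(P,kr,.066,.085,(.5,.72,-.16,.13)); r=cv2.minAreaRect(A[:,:2].astype(np.float32)*1000)
print(r,len(A),cv2.boxPoints(r).round().tolist())
```

```text
((627.1241455078125, -50.61383056640625), (99.28858184814453, 129.97357177734375), 5.19006872177124) 311 [[572.0, 10.0], [584.0, -120.0], [682.0, -111.0], [671.0, 19.0]]
```

View pics/top3.png

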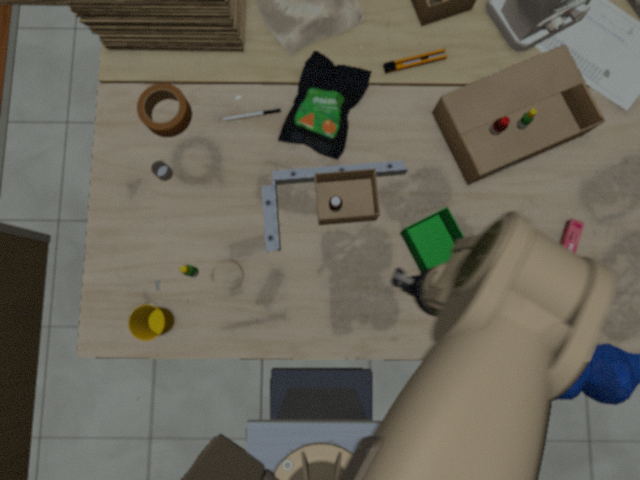

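The carton now sits against the back fence at yaw 5.2°, in line with the stop, and the bottle is upright at (335,203). Next I'll push it to the left from its right side.

Call:
{"api": "jog_arm", "payload": {
  "gripper": [0.5,0.5,0.5,0.5,0.5,0.5,0.5,0.5],
  "offset": [
    [3,0,0],
    [7,0.5,0],
    [11,1,0],
    [15,2,0],
    [18,3,0],
    [20.8,3,0],
    [20.8,3,-2],
    [20.8,3,-4]
  ],
  "twist": [-10,-20,-30,-40,-50,-59.7,-59.7,-59.7]
}}

```text
clock: 8.45
tcp_pos: [0.6281, -0.1446, 0.1456]
orientation: [0.001, 0.671, 0.741, 0.001]
wrist_force: [-0.1, -0.3, -0.5]
finger_gap: 0.0429
grip_force: 0.0
```

Call:
{"api": "jog_arm", "payload": {
  "gripper": [0.5,0.5,0.5,0.5,0.5,0.5,0.5,0.5],
  "offset": [
    [0,-0.2,-2],
    [0,-0.2,-4],
    [0,-0.2,-6],
    [0,-0.2,-8],
    [0,-0.2,-10],
    [0,-0.2,-12],
    [0,-0.2,-12],
    [0,-0.2,-12]
  ],
  "twist": [-0.5,-0.5,-0.5,-0.5,-0.5,-0.5,-0.5,-0.5]
}}

```text
clock: 9.45
tcp_pos: [0.6275, -0.1467, 0.027]
orientation: [0.001, 0.675, 0.738, 0.0]
wrist_force: [-0.3, -0.5, 0.1]
finger_gap: 0.0425
grip_force: 0.0
```

Call:
{"api": "jog_arm", "payload": {
  "gripper": [0.5,0.5,0.5,0.5,0.5,0.5,0.5,0.5],
  "offset": [
    [0,0.7,0],
    [-0.1,1.3,0],
    [-0.2,1.8,0],
    [-0.2,2.2,0],
    [-0.25,2.6,0],
    [-0.3,3.0,0],
    [-0.3,3.4,0],
    [-0.35,3.8,0]
  ],
  "twist": [0,0,0,0,0,0,0,0]
}}

```text
clock: 10.45
tcp_pos: [0.6235, -0.1084, 0.0264]
orientation: [0.0, 0.675, 0.738, 0.0]
wrist_force: [0.1, -3.2, 1.9]
finger_gap: 0.0426
grip_force: 0.0
```

Call:
{"api": "jog_arm", "payload": {
  "gripper": [0.5,0.5,0.5,0.5,0.5,0.5,0.5,0.5],
  "offset": [
    [-0.05,0.4,0],
    [-0.1,0.9,0],
    [-0.1,1.4,0],
    [-0.15,1.9,0],
    [-0.2,2.4,0],
    [-0.25,2.9,0],
    [-0.3,3.4,0],
    [-0.35,3.9,0]
  ],
  "twist": [0,0,0,0,0,0,0,0]
}}

```text
clock: 11.45
tcp_pos: [0.6197, -0.0692, 0.0263]
orientation: [-0.0, 0.675, 0.738, 0.0]
wrist_force: [0.4, -2.3, 1.3]
finger_gap: 0.0426
grip_force: 0.0
```

Call:
{"api": "jog_arm", "payload": {
  "gripper": [0.5,0.5,0.5,0.5,0.5,0.5,0.5,0.5],
  "offset": [
    [-0.05,0.4,0],
    [-0.1,0.8,0],
    [-0.1,1.1,0],
    [-0.15,1.4,0],
    [-0.15,1.7,0],
    [-0.2,1.9,0],
    [-0.2,2.1,0],
    [-0.2,2.1,0]
  ],
  "twist": [0,0,0,0,0,0,0,0]
}}

```text
clock: 12.45
tcp_pos: [0.6177, -0.0482, 0.0263]
orientation: [-0.0, 0.675, 0.738, 0.0]
wrist_force: [-1.1, -1.1, -0.2]
finger_gap: 0.0425
grip_force: 0.0
```

```bash
cat >> h.py <<'E'
def look(n):
    c=cam('top'); save(c,n); P=pts(c)
    hs=cv2.cvtColor(c['image'],cv2.COLOR_RGB2HSV)
    kr=(hs[...,0]<25)&(hs[...,1]>50)&(c['z_map']>0)
    A=ext(P,kr,.066,.085,(.5,.72,-.16,.13)); r=cv2.minAreaRect(A[:,:2].astype(np.float32)*1000)
    print(r,len(A),cv2.boxPoints(r).round().tolist())
    t=np.radians(5.2);x,y=r[0];print('stop-aligned',x*np.cos(t)+y*np.sin(t),-x*np.sin(t)+y*np.cos(t))
E
python3 -c "
from h import *
look('top4.png')"
```

```text
((627.6793212890625, 82.93367004394531), (54.34334945678711, 117.65379333496094), 62.552024841308594) 111 [[563.0, 86.0], [667.0, 32.0], [692.0, 80.0], [588.0, 134.0]]
stop-aligned 632.6125359069925 25.704151691510617
```

Call:
{"api": "jog_arm", "payload": {
  "gripper": [0.5,0.5,0.5,0.5,0.5,0.5,0.5,0.5],
  "offset": [
    [0,0.2,0],
    [0,0.4,0],
    [-0.05,0.5,0],
    [-0.05,0.6,0],
    [-0.1,0.7,0],
    [-0.1,0.7,0],
    [-0.1,0.7,0],
    [-0.1,0.7,0]
  ],
  "twist": [0,0,0,0,0,0,0,0]
}}

```text
clock: 13.5
tcp_pos: [0.6172, -0.0419, 0.0264]
orientation: [0.0, 0.675, 0.738, 0.0]
wrist_force: [1.7, -3.7, -1.2]
finger_gap: 0.0428
grip_force: 0.0
```

Call:
{"api": "jog_arm", "payload": {
  "gripper": [0.5,0.5,0.5,0.5,0.5,0.5,0.5,0.5],
  "offset": [
    [0,0.1,0],
    [0,0.1,0],
    [0,0.2,0],
    [0,0.2,0],
    [0,0.3,0],
    [0,0.3,0],
    [0,0.3,0],
    [0,0.3,0]
  ],
  "twist": [0,0,0,0,0,0,0,0]
}}

```text
clock: 14.5
tcp_pos: [0.6173, -0.0418, 0.027]
orientation: [0.002, 0.676, 0.737, -0.002]
wrist_force: [0.8, -12.9, 2.1]
finger_gap: 0.0429
grip_force: 0.0
```

Call:
{"api": "jog_arm", "payload": {
  "gripper": [0.5,0.5,0.5,0.5,0.5,0.5,1,1],
  "offset": [
    [0,-0.5,0],
    [0.1,-2,0],
    [0.2,-4,0],
    [0.2,-6,4],
    [0,-8,9],
    [-5,-10,14],
    [-10,-12,17],
    [-15,-13,17]
  ],
  "twist": [0,0,0,0,0,10,20,30]
}}

```text
clock: 15.5
tcp_pos: [0.4672, -0.171, 0.199]
orientation: [0.003, 0.459, 0.889, -0.0]
wrist_force: [-0.0, -1.2, 1.4]
finger_gap: 0.0769
grip_force: 0.0
```

```bash
python3 -c "
from h import *
look('top5.png')
i=cv2.imread('pics/top5.png'); cv2.imwrite('pics/c5.png',cv2.resize(i[140:290,240:440],None,fx=4,fy=4,interpolation=2))"
```

```text
((619.0025634765625, 35.35526657104492), (99.57781219482422, 128.34091186523438), 5.077233791351318) 283 [[564.0, 95.0], [575.0, -33.0], [674.0, -24.0], [663.0, 104.0]]
stop-aligned 619.6593347025146 -20.89204108990866
```

View pics/c5.png

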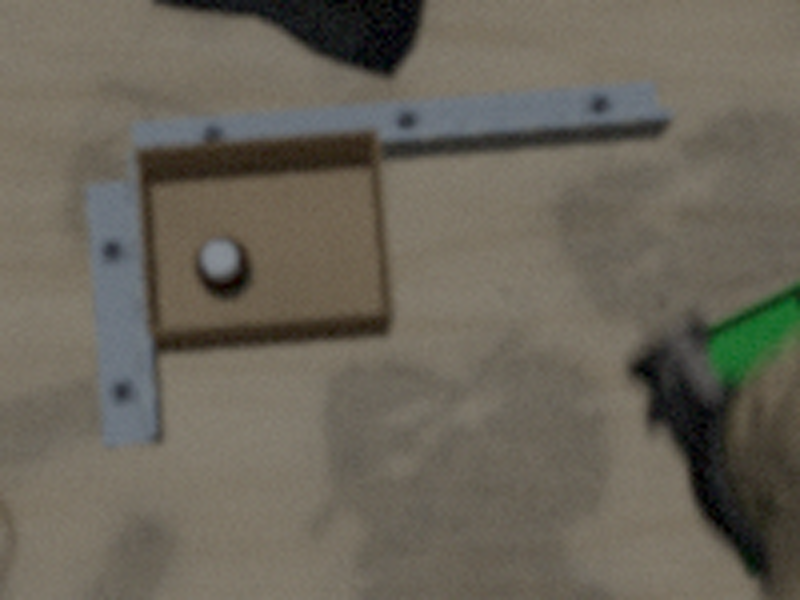

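The carton sits square in the corner against both fences, and the bottle is upright at crop position (222,260). The gripper is clear of everything.

```bash
python3 -c "
from h import *
print(env.hand_in())"
```

```text
the job is handed in; nothing more can be done
None
```

The carton is in the corner, square to the fences (yaw 5.1° against the stop's roughly 5.2°) and pressed against both, with the bottle upright inside and the arm clear; I handed the job in, and it returned no verdict.

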